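# Lift the tube rack off the shaker and hold it level

## Task

The shaking run is over: swing the shaker's hold-down arm well out of the way to one side (about a quarter turn, either side), then take the wire tube rack by its carrying handle, lift it straight up off the mat with all its tubes and hold it still and level in the air over the shaker, with its base about 9 cm above the mat. Finish while still holding it there: do not put it down or let go. Keep the rack upright throughout and leave the bottle, the beaker and the box beside it where they are.

Things in the scene. Friction and masses are not known exactly. Their poses are not given: they have to be found in the camera images.
- shaker: bench shaker, fixed: grey housing 270 (its x) by 200 mm (its y), on it a black rubber mat 160 by 170 mm. Origin on the table; the mat's centre is at own x = -15 mm, y = 0, its top 70 mm up. Its front (own -x) faces the robot. On its far side, at own x = 125 mm, y = 0, a steel post of 16 mm diameter carries the hold-down arm, whose hub ends 248 mm above the table
- swing_pivot (a point): the hinge of the hold-down arm: on the post's axis, at the height of the arm's underside (234 mm above the table). Its axes are the shaker's
- swing_knob (a point): middle of the upright black round knob near the free end of the hold-down arm, 16 mm in diameter, 50 mm tall, 170 mm from the pivot axis. This point is at half the knob's height, 25 mm above the arm's top face (271 mm above the table). To be pinched or pushed sideways
- holddown (a joint): angle (rad, -1.8 to 1.8) of the aluminium hold-down arm (bar 18 mm wide, 12 mm thick, 180 mm long) about the post. At 0 it points along the shaker's -x, across the rack, 6 mm above its handle, and blocks lifting. Positive: counter-clockwise from above (knob towards the shaker's -y). Moves level with light friction (about 1 N at the knob), stays where left
- rack: white wire tube rack, loose on the mat, about 0.5 kg with its tubes, 158 mm tall. Base plate 80 (its x) by 104 mm (its y), 4 mm thick; wire grids at 22 and 52 mm height with 3 by 3 places 22 mm apart, tubes in the four corner places. Thin uprights at y = -46 and 46 mm carry the handle. Origin at the centre of the base's underside, z up
- rack_handle (a point): centre of the rack's carrying handle, 150 mm above the rack's origin: a straight bar 104 mm long along the rack's y, 14 mm wide (rack's x), 16 mm tall, to be gripped from above across its 14 mm width, near its middle where the rack balances. Free space of 38 mm below the bar to the highest tube caps
- tube1: closed amber glass tube with white cap, 16 mm diameter (cap 18.6 mm), 100 mm tall, loose in a corner place of the rack; origin at the centre of its foot, z up
- tube2: a second tube like tube1
- vial1: closed amber glass vial with white cap, 16 mm diameter, 72 mm tall, loose in a corner place of the rack; origin at the centre of its foot, z up
- vial2: a second vial like vial1
- wine_bottle: wine bottle standing to the left of the shaker, 74 mm diameter, 300 mm tall; origin at the centre of its foot. Not to be moved
- beaker: empty glass beaker, 70 mm diameter, 90 mm tall, to the right; origin at the centre of its foot. Not to be moved
- tip_box: closed grey and white plastic box 88 by 123 mm, 67 mm tall, to the right; origin at the centre of its underside. Not to be moved
Things that resemble listed ones, but are neither listed nor needed, are in the scene too. There is more than one size of the rack; the job needs the smallest.

How it is judged:
By the outcome, as a careful person would: the job done as asked, in the order asked, and still so for the second after the job is handed in, while the arm keeps its last pose, push and grip.
It also fails if it takes over 53 s, if anything falls off the work surface, if the arm or the gripper's body presses on something with over 40 N, if the wrist force passes 120 N, or if a joint passes its speed limit or range.

## Robot

A 6-joint arm with a two-finger parallel gripper is mounted at the origin on the work surface. World frame = base frame: x ahead of the robot, y to its left, z up, the work surface at z = 0. Lengths are in m, angles in rad, forces in N, time in s.
With the tool pointing down it reaches from about 0.275 to 0.725 m from the base axis. Payload 15.9 kg.
Tool frame: the origin (TCP) lies at the very end of the fingers, on their centre line; the grasp point (between the pads) lies 19 mm behind it; z points along the fingers, y is the direction in which the jaws open and shut (so a half turn about z gives the same grasp; the last joint's range is limited). The gripper opens to 85 mm and grips with 20 to 120 N. Pads are 22 mm wide; open, the fingers measure 114 mm over their backs; the gripper's body (76 mm by 85 mm) begins 54 mm behind the grasp point. The pads swing forward as they close: fully open they stand 13 mm farther back than shut.
Start: joints at [-1.265, 0.213, -0.034, 1.323, 0, 1.571], TCP at [0.151, -0.477, 0.231] pointing down, gripper open.
Joint ranges: [-2.98, 2.98], [-0.74, 1.72], [-1.14, 1.35], [-2.1, 2.04], [-1.57, 1.44], [-3.14, 3.14]. Speed limits (rad/s): [1.89, 1.89, 2.39, 2.57, 3.14, 3.14].

## Interface

Orientations are given as a unit quaternion [w, x, y, z].
In Python, from workcell import manip gives the robot as it stands.
- The arm moves only by the tool jog_arm, never from a script. Its argument "plan" is a list of rows, each an object of numbers: "tx", "ty", "tz": the shift along the world's x, y, z in cm; "roll": the turn about the world's z in degrees. A call has 1 to 10 rows; each row is the pose to reach, as a shift and turn from the pose commanded when the call began; what a row does not reach only later rows make up. A row lasts 1/12 s, in which the tool goes at most 41.7 mm and 7.16 degrees, less where a joint would pass 70% of its speed; a pose out of reach is approached as far as the arm can. A call with a gripper value outside its range is refused whole. "gripper" is the opening in per cent of the stroke, from 0 (shut) to 100 (fully open), set as the call begins (left out, the last holds). The fingers move at their own pace and stop on an object; "squeeze" is the grip in N (left out, the last holds). Time passes only in rows, so rows that repeat a pose let the fingers close. It gives the time, the measured TCP pose, the force and the opening at its end, in the units of the state.
- manip.state(): the state, without advancing time (a new reading comes with each control period).
- manip.camera(name): name is "scene" or "top"; returns a dict with "pixels" (420x560x3 uint8, red, green, blue), "fx", "fy", "cx", "cy" (pixels), "k1" (the pictures are not rectified: a ray, as slopes to the right and down, at radius r is drawn at 1 + k1 r^2 times it, then the intrinsics apply), "origin" and "rotation" of the camera in the world. Camera axes: x right, y down, z forward; pixel columns grow to the right and rows downward; lengths in m; the calibration is good to about 2 mm. A picture is of the moment at which its call begins. There is no depth.
- manip.sign_off(): hands the job in, once; it reports no verdict.
The state is a dict: "time_s": time; "joint_positions": joint angles; "joint_velocities": joint speeds; "tau": joint torques, N m; "position": TCP position; "ee_rot": TCP orientation; "wrist_force": force on the tool from outside, world axes, zero at the start; "wrist_torque": the same for the moment, N m; "gripper_width": opening from 0.0 (shut) to 1.0 (fully open).
Only numpy, scipy, OpenCV 4.12 (cv2) and the standard library are available. Lean on these libraries where they do the work, as an engineer would, in place of code of your own. Each camera call takes 0.05 s, during which the arm holds its last target.

## Working session

There is one attempt and no reset: what is moved stays moved. The work goes in short steps, Python scripts to look and compute and a tool call to move; the robot and the scene stay as the last step left them, time stands still between calls to the robot, and variables do not carry over. Pictures are saved under pics/ and viewed, and the job is handed in when it is done.

Besides the shell and the picture viewer there is one more tool, called after ">>>" in YAML: its name, and indented under it one key for each argument. jog_arm: Moves the arm, as the interface text tells. Its arguments: {"type":"object","properties":{"plan":{"type":"array"},"gripper":{"type":"number"},"squeeze":{"type":"number"}},"required":["plan"]}

```bash
mkdir -p pics; ls
cat > h.py <<'E'
import numpy as np, cv2, json
from workcell import manip
def cam(name,fn):
    c=manip.camera(name); cv2.imwrite('pics/'+fn+'.png',c['pixels'][:,:,::-1])
    d={k:(np.array(v).tolist() if k!='pixels' else None) for k,v in c.items()}
    json.dump(d,open('pics/'+fn+'.json','w')); return c
def load(fn): return json.load(open('pics/'+fn+'.json'))
def ray(c,u,v):
    K=np.array([[c['fx'],0,c['cx']],[0,c['fy'],c['cy']],[0,0,1]])
    xd=(u-c['cx'])/c['fx'];yd=(v-c['cy'])/c['fy'];x,y=xd,yd
    for _ in range(50):
        s=1+c['k1']*(x*x+y*y);x,y=xd/s,yd/s
    d=np.array(c['rotation'])@np.array([x,y,1]);return np.array(c['origin']),d
def onz(c,u,v,z):
    o,d=ray(c,u,v);return o+d*(z-o[2])/d[2]
def proj(c,P):
    p=np.array(c['rotation']).T@(np.array(P)-np.array(c['origin']));x,y=p[:2]/p[2];s=1+c['k1']*(x*x+y*y)
    return c['cx']+c['fx']*x*s,c['cy']+c['fy']*y*s
E
python3 - <<'E'
from h import *
for n in('scene','top'):
    c=cam(n,n+'0');print(n,c['fx'],c['k1'],c['origin'],np.round(c['rotation'],3).tolist())
print(manip.state())
E
```

```text
pics
scene 472.8970184824232 -0.02868025065951918 [ 1.38932355 -0.62740071  0.95345763] [-0.398, 0.803, 0.396, -0.203]
top 520.3977934318765 -0.12851750847662802 [ 0.29575665 -0.02065814  1.55789944] [0.065, -0.699, 0.709, -0.058]
{'time_s': 0.1, 'joint_positions': array([-1.26501155e+00,  2.13301551e-01, -3.49828572e-02,  1.32348863e+00,
        4.27946949e-06,  1.57078578e+00]), 'joint_velocities': array([ 0.00062421, -0.00032071,  0.00262716,  0.0003027 ,  0.00048585,
       -0.00094521]), 'tau': array([ 2.36752923e-03, -6.87247038e+01,  4.87805057e+01,  1.22965471e-02,
        1.83838260e-04,  2.65217182e-05]), 'position': array([ 0.15043225, -0.47652046,  0.23087369]), 'ee_rot': array([-4.82985107e-04,  9.88333788e-01,  1.52302608e-01, -7.22579838e-05]), 'wrist_force': array([-0.78083816, -0.34999572, -0.39455064]), 'wrist_torque': array([-0.03510824,  0.01187425,  0.01570611]), 'gripper_width': 0.9988958195804061}
```

```bash
python3 - <<'E'
s=open('h.py').read()
s=s.replace("def ray(","from scipy.spatial.transform import Rotation as R\ndef rot(c):\n    q=c['rotation'];return R.from_quat([q[1],q[2],q[3],q[0]]).as_matrix()\ndef ray(").replace("np.array(c['rotation'])@","rot(c)@").replace("np.array(c['rotation']).T","rot(c).T")
open('h.py','w').write(s)
E
python3 - <<'E'
from h import *
for n in('scene0','top0'):
    c=load(n);print(np.round(rot(c),3).tolist(),proj(c,[0.15,-.477,.231]))
E
```

```text
[[0.605, 0.474, -0.64], [0.796, -0.371, 0.478], [-0.011, -0.799, -0.602]] (np.float64(62.81736996089515), np.float64(190.8286316791468))
[[-0.013, -0.985, 0.173], [-1.0, 0.015, 0.009], [-0.012, -0.173, -0.985]] (np.float64(464.0786750352303), np.float64(351.144696912231))
```

View pics/scene0.png

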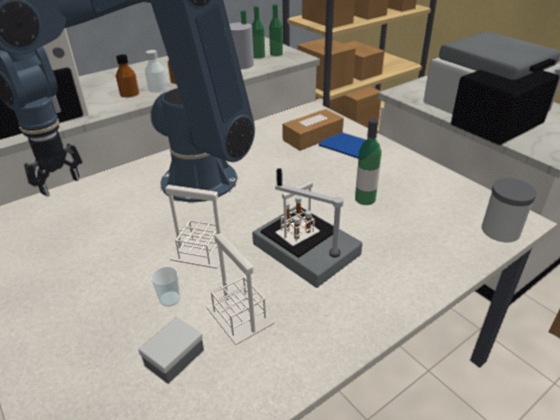

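View pics/top0.png

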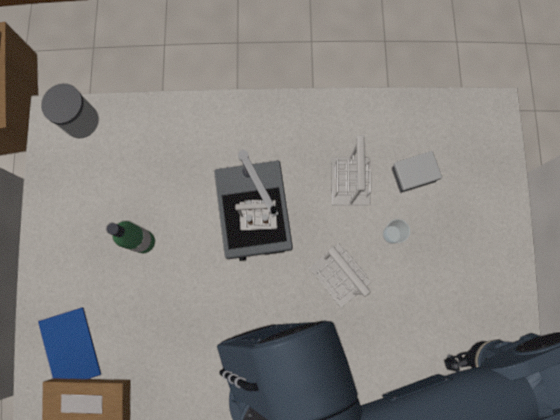

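Run:
```python
import cv2
a=cv2.imread('pics/top0.png')[135:275,190:310];cv2.imwrite('pics/t0z.png',cv2.resize(a,None,fx=5,fy=4.2857*1.0 if 0 else 4.2,interpolation=cv2.INTER_CUBIC))
a=cv2.imread('pics/scene0.png')[160:290,240:380];cv2.imwrite('pics/s0z.png',cv2.resize(a,None,fx=4.5,fy=4.5,interpolation=cv2.INTER_CUBIC))
```

```text
(no output)
```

View pics/t0z.png

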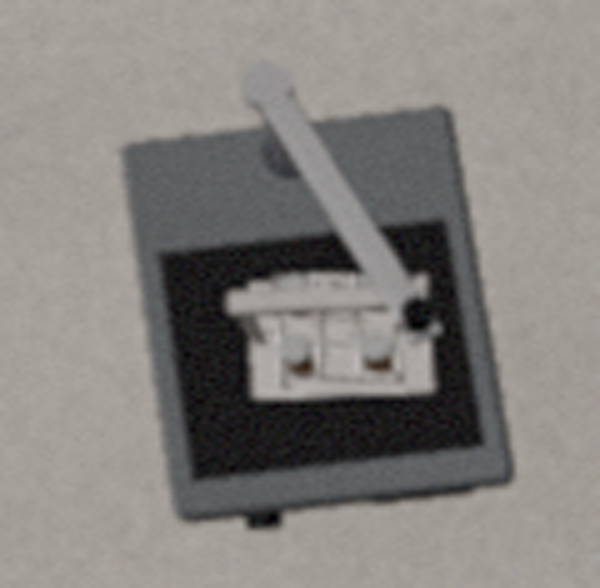

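View pics/s0z.png

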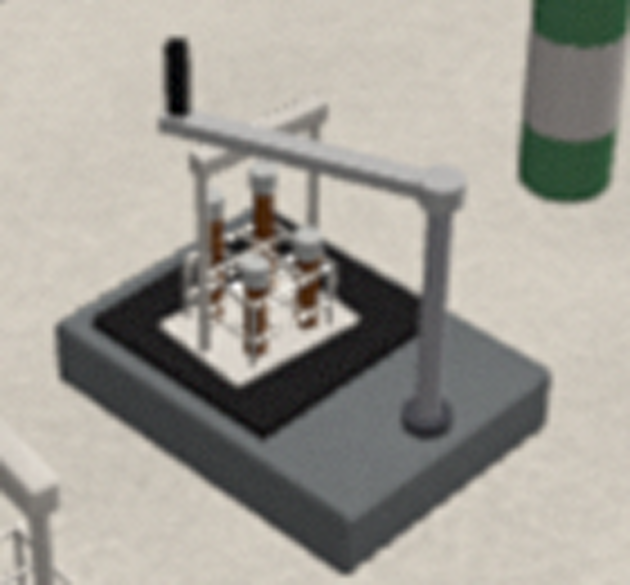

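Run:
```python
from h import *
t=load('top0');s=load('scene0')
T=lambda u,v,z:onz(t,u/5+190,v/4.2+135,z)
S=lambda u,v,z:onz(s,u/4.5+240,v/4.5+160,z)
m=[T(*p,.07) for p in[(160,253),(443,222),(483,443),(195,477)]]
print('mat',np.round(m,4).tolist(),np.mean(m,0))
M=np.mean(m,0)
ax=(m[0]+m[1]-m[2]-m[3])/2;ay=(m[0]+m[3]-m[1]-m[2])/2
print('len',np.linalg.norm(ax),np.linalg.norm(ay),np.degrees(np.arctan2(ax[1],ax[0])),np.degrees(np.arctan2(-ay[0],ay[1])))
hub=T(267,82,.248);kt=T(421,312,.296)
print('hub',hub,'knob top?',kt,np.linalg.norm((kt-hub)[:2]))
print('scene mat corners',S(92,322,.07),S(265,437,.07),S(425,320,.07))
print('scene hub',S(440,185,.248),'knobtop',S(177,42,.296),'knobbot',S(177,112,.246))
print('handle top left end',T(228,300,.228),'right',T(428,282,.228))
print('scene handle ends top',S(192,157,.228),S(325,108,.228))
print('base front corners', T(248,400,.072),T(435,396,.072),'scene base', S(240,387,.072),S(360,318,.072),S(160,322,.072))
print('bottle foot', onz(s,368,196,0),'tall racks',onz(t,360,165,.3),onz(t,348,270,.25),'beaker',onz(t,396,232,.05))
```

```text
mat [[0.5923, 0.1521, 0.07], [0.6116, -0.0136, 0.07], [0.457, -0.0344, 0.07], [0.436, 0.1313, 0.07]] [0.52422005 0.05885245 0.07      ]
len 0.15689276313147815 0.1668865271104285 7.614233340558989 6.943475598907848
hub [0.66419508 0.07609693 0.248     ] knob top? [ 0.50997982 -0.00307586  0.296     ] 0.17335131055618416
scene mat corners [ 0.46619625 -0.03940904  0.07      ] [ 0.62468112 -0.01925854  0.07      ] [0.59964932 0.13480126 0.07      ]
scene hub [0.67233995 0.06981349 0.248     ] knobtop [ 0.51748538 -0.00155904  0.296     ] knobbot [ 0.51594804 -0.00175285  0.246     ]
handle top left end [0.53059511 0.09810786 0.228     ] right [ 0.54029118 -0.00600464  0.228     ]
scene handle ends top [ 0.53872477 -0.00785038  0.228     ] [0.54680065 0.08895357 0.228     ]
base front corners [0.48831783 0.10050605 0.072     ] [ 0.48951512 -0.00727103  0.072     ] scene base [ 0.5798151  -0.00397265  0.072     ] [0.57355702 0.10080276 0.072     ] [ 0.49584652 -0.00544896  0.072     ]
bottle foot [0.46281368 0.4196819  0.        ] tall racks [ 0.61801265 -0.21857237  0.3       ] [ 0.36066772 -0.18531434  0.25      ] beaker [ 0.47868169 -0.35558526  0.05      ]
```

>>> jog_arm:
  plan:
    - {"tz":4}
    - {"tz":8}
    - {"tz":12}
    - {"tz":16}
    - {"tz":19}
    - {"tz":19,"tx":2.4,"ty":3.2}
    - {"tz":19,"tx":4.8,"ty":6.4}
    - {"tz":19,"tx":7.2,"ty":9.6}
    - {"tz":19,"tx":9.6,"ty":12.8}
    - {"tz":19,"tx":12,"ty":16}
  gripper: 55
  squeeze: 30

```text
schema error: expected keys tx, ty, tz, roll
```

>>> jog_arm:
  plan:
    - {"tx":0,"ty":0,"tz":4,"roll":0}
    - {"tx":0,"ty":0,"tz":8,"roll":0}
    - {"tx":0,"ty":0,"tz":12,"roll":0}
    - {"tx":0,"ty":0,"tz":16,"roll":0}
    - {"tx":0,"ty":0,"tz":19,"roll":0}
    - {"tx":2.4,"ty":3.2,"tz":19,"roll":0}
    - {"tx":4.8,"ty":6.4,"tz":19,"roll":0}
    - {"tx":7.2,"ty":9.6,"tz":19,"roll":0}
    - {"tx":9.6,"ty":12.8,"tz":19,"roll":0}
    - {"tx":12,"ty":16,"tz":19,"roll":0}
  gripper: 55
  squeeze: 30

```text
time_s: 0.93
position: [0.271, -0.3152, 0.4211]
ee_rot: [-0.0, 0.988, 0.152, -0.0]
wrist_force: [1.7, -0.4, -0.8]
gripper_width: 0.549
```

>>> jog_arm:
  plan:
    - {"tx":2.4,"ty":3.2,"tz":0,"roll":0}
    - {"tx":4.8,"ty":6.4,"tz":0,"roll":0}
    - {"tx":7.2,"ty":9.6,"tz":0,"roll":0}
    - {"tx":9.6,"ty":12.8,"tz":0,"roll":0}
    - {"tx":12,"ty":16,"tz":0,"roll":0}
    - {"tx":14.4,"ty":19,"tz":0,"roll":0}
    - {"tx":16.8,"ty":22.2,"tz":0,"roll":0}
    - {"tx":19.2,"ty":25.4,"tz":0,"roll":0}
    - {"tx":21.6,"ty":28.5,"tz":-2,"roll":0}
    - {"tx":24.3,"ty":31.5,"tz":-4,"roll":0}

```text
time_s: 1.77
position: [0.5112, -0.0034, 0.3837]
ee_rot: [0.0, 0.988, 0.153, 0.001]
wrist_force: [1.3, -0.9, -0.3]
gripper_width: 0.549
```

>>> jog_arm:
  plan:
    - {"tx":0,"ty":0,"tz":-2,"roll":0}
    - {"tx":0,"ty":0,"tz":-4,"roll":0}
    - {"tx":0,"ty":0,"tz":-6,"roll":0}
    - {"tx":0,"ty":0,"tz":-6,"roll":0}
    - {"tx":0,"ty":0,"tz":-6,"roll":0}

```text
time_s: 2.18
position: [0.5095, -0.0056, 0.3236]
ee_rot: [-0.0, 0.988, 0.152, -0.001]
wrist_force: [0.5, -0.5, 1.1]
gripper_width: 0.556
```

Run:
```python
from h import *
c=cam('scene','s1');t=cam('top','t1')
p=manip.state()['position'];print(p,proj(c,p),proj(t,p),manip.state()['joint_positions'])
u,v=map(int,proj(c,p))
a=c['pixels'][v-90:v+60,u-80:u+100,::-1];cv2.imwrite('pics/s1z.png',cv2.resize(a,None,fx=4,fy=4,interpolation=cv2.INTER_CUBIC));print(u-80,v-90)
```

```text
[ 0.51037015 -0.00573534  0.32515328] (np.float64(276.1990399072188), np.float64(159.20237276233533)) (np.float64(275.10874338149233), np.float64(207.0824644936253)) [-1.12538837e-02  2.42302212e-01  2.39376310e-01  1.56655333e+00
  2.70893533e-05  2.82482599e+00]
196 69
```

View pics/s1z.png

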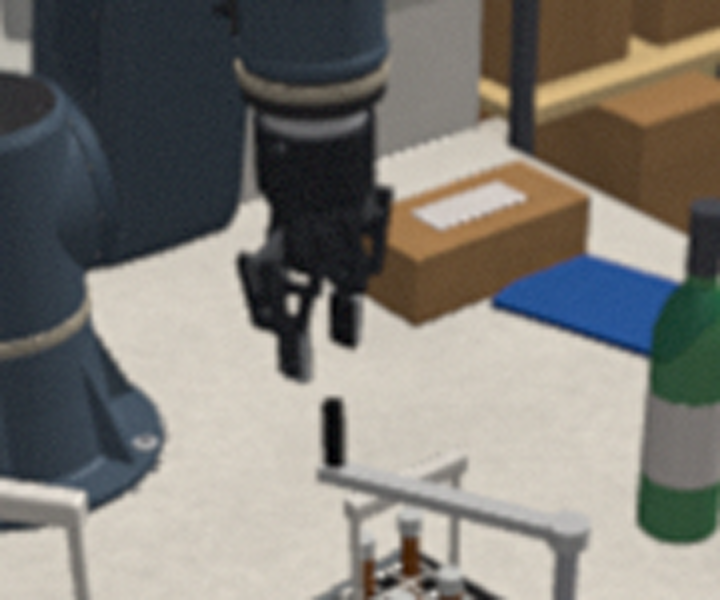

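View pics/t1.png

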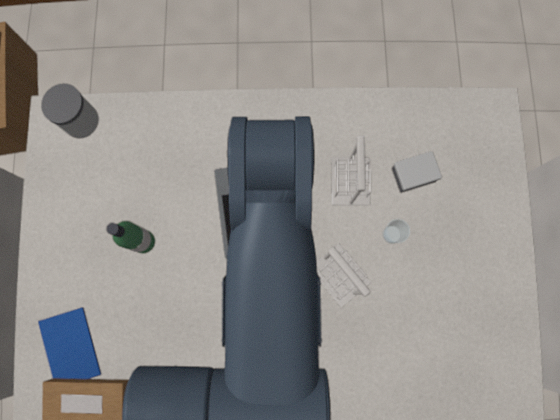

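>>> jog_arm:
  plan:
    - {"tx":0.5,"ty":0.3,"tz":0,"roll":0}
    - {"tx":0.5,"ty":0.3,"tz":-1,"roll":0}
    - {"tx":0.5,"ty":0.3,"tz":-2,"roll":0}
    - {"tx":0.5,"ty":0.3,"tz":-2,"roll":0}
    - {"tx":0.5,"ty":0.3,"tz":-2,"roll":0}

```text
time_s: 2.7
position: [0.5154, -0.0026, 0.3044]
ee_rot: [0.0, 0.988, 0.152, 0.0]
wrist_force: [0.4, -0.7, 0.5]
gripper_width: 0.551
```

Run:
```python
from h import *
c=cam('scene','s2')
for i in range(2):
    print(manip.state()['position'],manip.state()['wrist_force'])
p=manip.state()['position']
print(proj(c,p))
u,v=196,69
a=c['pixels'][v+40:v+120,u+30:u+150,::-1];cv2.imwrite('pics/s2z.png',cv2.resize(a,None,fx=6,fy=6,interpolation=cv2.INTER_CUBIC))
```

```text
[ 0.51546202 -0.00258627  0.30472067] [-0.12596283  0.41874951  0.33591308]
[ 0.51546202 -0.00258627  0.30472067] [-0.12596283  0.41874951  0.33591308]
(np.float64(278.4948357978658), np.float64(166.31703919456936))
```

View pics/s2z.png

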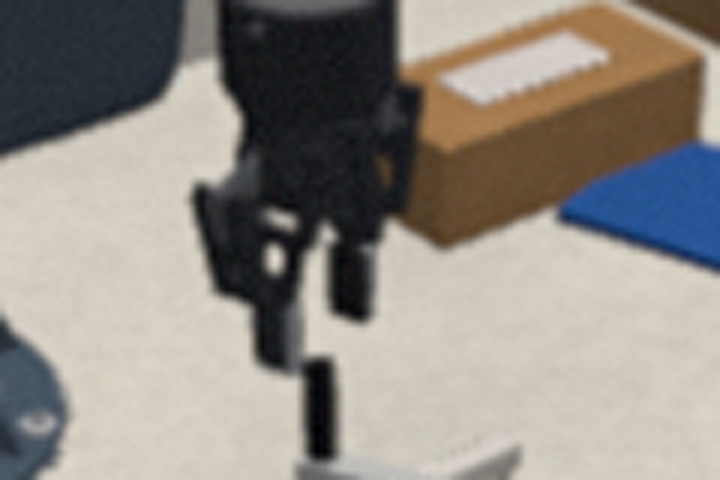

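>>> jog_arm:
  plan:
    - {"tx":0,"ty":0,"tz":-1.5,"roll":0}
    - {"tx":0,"ty":0,"tz":-3,"roll":0}
    - {"tx":0,"ty":0,"tz":-4.4,"roll":0}
    - {"tx":0,"ty":0,"tz":-4.4,"roll":0}
    - {"tx":0,"ty":0,"tz":-4.4,"roll":0}

```text
time_s: 3.17
position: [0.5151, -0.0026, 0.2605]
ee_rot: [-0.0, 0.988, 0.152, -0.0]
wrist_force: [0.7, 0.1, 0.3]
gripper_width: 0.55
```

Run:
```python
from h import *
c=cam('scene','s3')
s=manip.state();print(s['position'],s['wrist_force'])
u,v=196,69
a=c['pixels'][v+40:v+120,u+30:u+150,::-1];cv2.imwrite('pics/s3z.png',cv2.resize(a,None,fx=6,fy=6,interpolation=cv2.INTER_CUBIC))
```

```text
[ 0.51548102 -0.00259905  0.26105249] [ 0.55541592 -0.32298509 -0.4900896 ]
```

View pics/s3z.png

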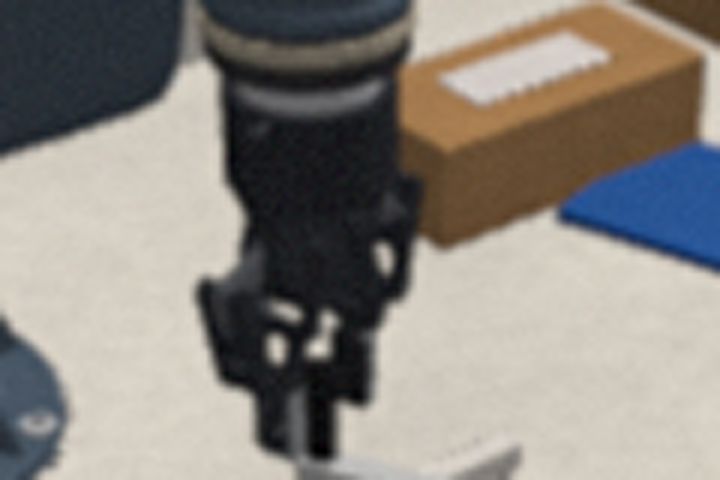

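>>> jog_arm:
  plan:
    - {"tx":0,"ty":0,"tz":0,"roll":0}
    - {"tx":0,"ty":0,"tz":0,"roll":0}
    - {"tx":0,"ty":0,"tz":0,"roll":0}
    - {"tx":0,"ty":0,"tz":0,"roll":0}
    - {"tx":0,"ty":0,"tz":0,"roll":0}
    - {"tx":0,"ty":0,"tz":0,"roll":0}
    - {"tx":0,"ty":0,"tz":0,"roll":0}
    - {"tx":0,"ty":0,"tz":0,"roll":0}
  gripper: 0
  squeeze: 20

```text
time_s: 3.88
position: [0.5155, -0.0026, 0.2607]
ee_rot: [0.0, 0.988, 0.152, 0.001]
wrist_force: [0.1, 0.5, 7.2]
gripper_width: 0.181
```

Run:
```python
from h import *
s=manip.state();print(s['position'],s['wrist_force'])
piv=np.array([.668,.0745]);k=s['position'][:2]
# pivot refined: on ray axis; keep direction & set radius
d=k-piv;r=np.hypot(*d);a0=np.arctan2(d[1],d[0]);print(r,np.degrees(a0)%360, 'joint',(np.degrees(a0)-180-7.2)%360)
piv=k-.17*d/r;print(piv)
for a in range(0,75,6):
    q=piv+.17*np.array([np.cos(a0+np.radians(a)),np.sin(a0+np.radians(a))]);print(a,np.round((q-k)*100,1),np.hypot(*q))
```

```text
[ 0.51552494 -0.00256276  0.26065845] [0.07230462 0.47678469 7.24822092]
0.17084294324918922 206.812591200913 joint 19.612591200913016
[0.66724768 0.07411977]
0 [ 0. -0.] 0.5155313130326216
6 [ 0.9 -1.5] 0.5246805225559281
12 [ 1.9 -3. ] 0.5357661602635917
18 [ 3.1 -4.3] 0.548553479349218
24 [ 4.4 -5.5] 0.5627915783360636
30 [ 5.9 -6.6] 0.5782234311864071
36 [ 7.4 -7.5] 0.5945939204367248
42 [ 9.  -8.2] 0.6116557752690894
48 [10.7 -8.7] 0.6291736006809489
54 [12.5 -9.1] 0.6469263298465614
60 [14.2 -9.3] 0.6647084714446915
66 [16.  -9.3] 0.6823304976374588
72 [17.8 -9.1] 0.699618660847022
```

>>> jog_arm:
  plan:
    - {"tx":0,"ty":0,"tz":0.3,"roll":0}
    - {"tx":0.9,"ty":-1.5,"tz":0.3,"roll":6}
    - {"tx":1.9,"ty":-3.0,"tz":0.3,"roll":12}
    - {"tx":3.1,"ty":-4.3,"tz":0.3,"roll":18}
    - {"tx":4.4,"ty":-5.5,"tz":0.3,"roll":24}
    - {"tx":5.9,"ty":-6.6,"tz":0.3,"roll":30}
    - {"tx":5.9,"ty":-6.6,"tz":0.3,"roll":30}

```text
time_s: 4.47
position: [0.5768, -0.0684, 0.2621]
ee_rot: [-0.001, 0.914, 0.406, 0.001]
wrist_force: [8.4, 12.3, -5.5]
gripper_width: 0.178
```

>>> jog_arm:
  plan:
    - {"tx":1.5,"ty":-0.9,"tz":0,"roll":6}
    - {"tx":3.1,"ty":-1.6,"tz":0,"roll":12}
    - {"tx":4.8,"ty":-2.1,"tz":0,"roll":18}
    - {"tx":6.6,"ty":-2.5,"tz":0,"roll":24}
    - {"tx":8.3,"ty":-2.7,"tz":0,"roll":30}
    - {"tx":10.1,"ty":-2.7,"tz":0,"roll":36}
    - {"tx":11.3,"ty":-2.6,"tz":0,"roll":40}
    - {"tx":11.3,"ty":-2.6,"tz":0,"roll":40}
    - {"tx":11.3,"ty":-2.6,"tz":0,"roll":40}

```text
time_s: 5.22
position: [0.6877, -0.0919, 0.2622]
ee_rot: [-0.002, 0.721, 0.693, 0.001]
wrist_force: [-2.2, 16.6, -2.8]
gripper_width: 0.174
```

Run:
```python
from h import *
c=cam('scene','s4')
s=manip.state();print(s['position'],s['wrist_force'],s['joint_positions'])
a=c['pixels'][100:300,190:390,::-1];cv2.imwrite('pics/s4z.png',cv2.resize(a,None,fx=3,fy=3,interpolation=cv2.INTER_CUBIC))
```

```text
[ 0.68732164 -0.0919483   0.26219518] [-1.90456312 15.67622615 -3.62852582] [-0.13479507  0.68615331  0.7674089   1.65377193  0.00397032  1.47712311]
```

View pics/s4z.png

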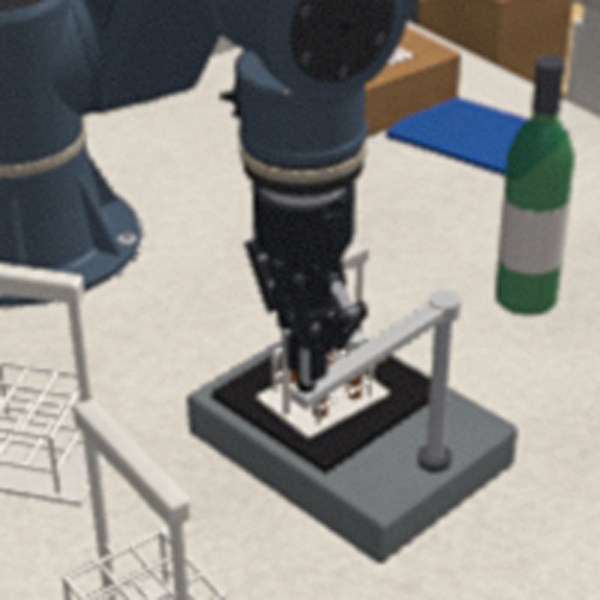

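>>> jog_arm:
  plan:
    - {"tx":0,"ty":0,"tz":0,"roll":0}
    - {"tx":0,"ty":0,"tz":0,"roll":0}
    - {"tx":0,"ty":0,"tz":0,"roll":0}
    - {"tx":0,"ty":0,"tz":0,"roll":0}
    - {"tx":0,"ty":0,"tz":1,"roll":0}
    - {"tx":0,"ty":0,"tz":3,"roll":0}
    - {"tx":0,"ty":0,"tz":6,"roll":0}
    - {"tx":0,"ty":0,"tz":9,"roll":0}
    - {"tx":0,"ty":0,"tz":10,"roll":0}
  gripper: 60

```text
time_s: 6.02
position: [0.6896, -0.0952, 0.3466]
ee_rot: [0.009, 0.722, 0.691, 0.007]
wrist_force: [0.9, 0.1, 1.5]
gripper_width: 0.598
```

>>> jog_arm:
  plan:
    - {"tx":-2.8,"ty":2.8,"tz":0,"roll":0}
    - {"tx":-5.6,"ty":5.6,"tz":0,"roll":0}
    - {"tx":-8.4,"ty":8.4,"tz":0,"roll":0}
    - {"tx":-11.2,"ty":11.2,"tz":0,"roll":0}
    - {"tx":-14,"ty":14,"tz":0,"roll":0}
    - {"tx":-16.8,"ty":16.8,"tz":0,"roll":0}
    - {"tx":-19.6,"ty":19.6,"tz":0,"roll":0}
    - {"tx":-22.4,"ty":22.4,"tz":0,"roll":0}
    - {"tx":-25.2,"ty":25.2,"tz":0,"roll":0}
    - {"tx":-28,"ty":28,"tz":0,"roll":0}

```text
time_s: 6.85
position: [0.4581, 0.1359, 0.3467]
ee_rot: [0.01, 0.722, 0.691, 0.008]
wrist_force: [0.9, 0.9, 1.2]
gripper_width: 0.598
```

>>> jog_arm:
  plan:
    - {"tx":-2.8,"ty":2.8,"tz":0,"roll":0}
    - {"tx":-5.6,"ty":5.6,"tz":0,"roll":0}
    - {"tx":-6,"ty":7,"tz":0,"roll":0}

```text
time_s: 7.1
position: [0.3965, 0.2071, 0.3477]
ee_rot: [0.009, 0.722, 0.692, 0.008]
wrist_force: [-0.4, -1.4, 0.3]
gripper_width: 0.6
```

Run:
```python
from h import *
c=cam('scene','s5');t=cam('top','t5');s=manip.state();print(s['position'],s['ee_rot'],s['wrist_force'])
a=t['pixels'][135:265,190:310,::-1];cv2.imwrite('pics/t5z.png',cv2.resize(a,None,fx=4.5,fy=4.5,interpolation=cv2.INTER_CUBIC))
a=c['pixels'][170:270,250:350,::-1];cv2.imwrite('pics/s5z.png',cv2.resize(a,None,fx=6,fy=6,interpolation=cv2.INTER_CUBIC))
```

```text
[0.398695   0.20697731 0.34710247] [0.00937967 0.72110987 0.6927106  0.00803791] [ 0.24794372 -1.12135138  0.69213074]
```

View pics/t5z.png

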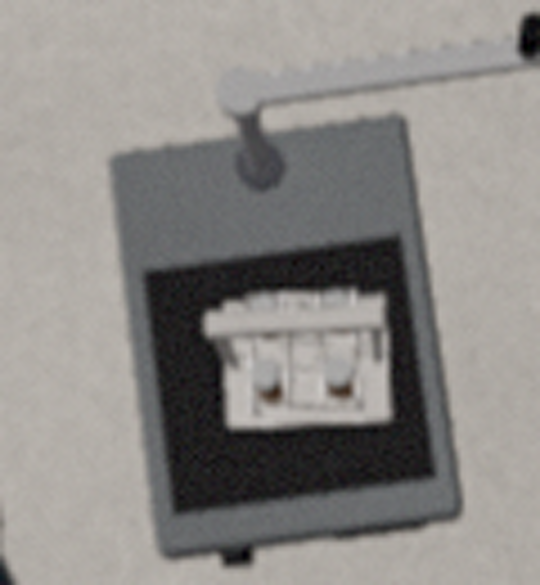

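View pics/s5z.png

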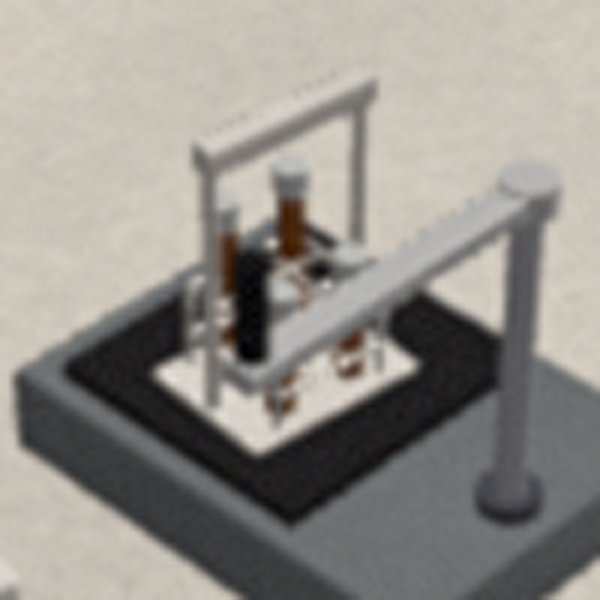

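Run:
```python
from h import *
t=load('top5' if 0 else 't5');s=load('s5')
T=lambda u,v,z:onz(t,(u+.5)/4.5+189.5,(v+.5)/4.5+134.5,z)
S=lambda u,v,z:onz(s,(u+.5)/6+249.5,(v+.5)/6+169.5,z)
def show(n,a,b):
    d=a-b;print(n,a[:2].round(4),b[:2].round(4),'mid',((a+b)/2)[:2].round(4),'len',np.linalg.norm(d).round(4),'yaw',np.degrees(np.arctan2(-d[0],d[1])).round(1))
show('top handle',T(203,325,.228),T(388,316,.228))
show('scene handle topline near edge',S(374,85,.228),S(202,152,.228))
show('base front top',T(228,428,.073),T(392,424,.073))
show('scene base right',S(425,365,.074),S(262,455,.074))
show('scene base near-left',S(262,455,.074),S(150,378,.074))
hub=T(240,90,.248);kb=T(535,38,.296);d=kb-hub;print('arm top',hub,kb,np.degrees(np.arctan2(d[1],d[0])))
m=[T(*p,.07) for p in[(146,270),(402,237),(437,473),(175,513)]];M=np.mean(m,0);print('mat',M)
ax=(m[0]+m[1]-m[2]-m[3])/2;print(np.degrees(np.arctan2(ax[1],ax[0])))
st=manip.state();q=st['ee_rot'];print(R.from_quat([q[1],q[2],q[3],q[0]]).as_matrix().round(4))
```

```text
top handle [0.5296 0.1004] [ 0.5332 -0.0065] mid [0.5314 0.0469] len 0.107 yaw 1.9
scene handle topline near edge [0.5453 0.0891] [ 0.5398 -0.0067] mid [0.5426 0.0412] len 0.0959 yaw -3.3
base front top [0.4897 0.0985] [ 0.4907 -0.0065] mid [0.4902 0.046 ] len 0.105 yaw 0.6
scene base right [0.5753 0.1009] [ 0.5795 -0.004 ] mid [0.5774 0.0484] len 0.105 yaw 2.3
scene base near-left [ 0.5795 -0.004 ] [ 0.5    -0.0119] mid [ 0.5397 -0.008 ] len 0.0799 yaw -84.3
arm top [0.66398107 0.07728728 0.248     ] [ 0.67790157 -0.09164578  0.296     ] -85.28933152821102
mat [0.52563333 0.05881975 0.07      ]
7.174602075712618
[[ 0.0402  0.9989  0.0246]
 [ 0.9992 -0.0401 -0.0024]
 [-0.0014  0.0247 -0.9997]]
```

>>> jog_arm:
  plan:
    - {"tx":2.3,"ty":-2.7,"tz":0,"roll":0}
    - {"tx":4.6,"ty":-5.4,"tz":0,"roll":0}
    - {"tx":6.9,"ty":-8.1,"tz":0,"roll":0}
    - {"tx":9.2,"ty":-10.8,"tz":0,"roll":0}
    - {"tx":11.5,"ty":-13.5,"tz":0,"roll":2}
    - {"tx":13.6,"ty":-16,"tz":-1.5,"roll":4}
    - {"tx":13.6,"ty":-16,"tz":-4,"roll":4}
    - {"tx":13.6,"ty":-16,"tz":-7,"roll":4}
    - {"tx":13.6,"ty":-16,"tz":-9,"roll":4}
    - {"tx":13.6,"ty":-16,"tz":-9,"roll":4}

```text
time_s: 8.03
position: [0.5344, 0.0439, 0.2527]
ee_rot: [0.007, 0.698, 0.716, 0.005]
wrist_force: [-0.6, 0.8, -0.8]
gripper_width: 0.603
```

Run:
```python
from h import *
c=cam('scene','s6');s=manip.state();p=s['position'];print(p,s['ee_rot'],s['wrist_force'],proj(c,p))
a=c['pixels'][130:270,230:380,::-1];cv2.imwrite('pics/s6z.png',cv2.resize(a,None,fx=4,fy=4,interpolation=cv2.INTER_CUBIC))
```

```text
[0.5350179  0.04428207 0.255292  ] [0.00810068 0.69799329 0.71602985 0.00640307] [-0.4303587   0.62065023  1.05092882] (np.float64(297.01569079210765), np.float64(179.31061446431426))
```

View pics/s6z.png

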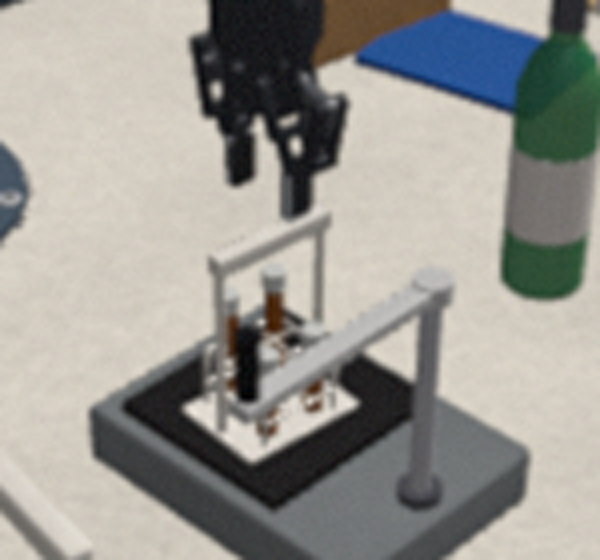

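```bash
python3 - <<'E'
from h import *
c=load('s6')
z=lambda P:np.round([(proj(c,P)[0]-230)*4,(proj(c,P)[1]-130)*4],1)
for cx in(.53,.535,.54):
    for yw in(0,2):
        for cy in(.044,.048):
            a=np.radians(yw);ay=np.array([-np.sin(a),np.cos(a)]);ax=np.array([np.cos(a),np.sin(a)]);o=np.array([cx,cy])
            print(cx,cy,yw,[z([*(o+i*.052*ay+j*.007*ax),.228]).tolist() for i,j in((1,-1),(1,1),(-1,-1),(-1,1))])
E
python3 -c "
import cv2
a=cv2.imread('pics/s6.png')[175:205,275:320];cv2.imwrite('pics/s6zz.png',cv2.resize(a,None,fx=16,fy=16,interpolation=cv2.INTER_CUBIC))"
```

```text
0.53 0.044 0 [[315.1, 198.1], [327.7, 206.6], [196.7, 249.3], [209.0, 258.5]]
0.53 0.048 0 [[319.5, 196.2], [332.1, 204.6], [201.4, 247.3], [213.7, 256.4]]
0.53 0.044 2 [[313.2, 197.1], [326.3, 205.3], [198.0, 250.6], [210.9, 259.5]]
0.53 0.048 2 [[317.5, 195.2], [330.7, 203.4], [202.7, 248.6], [215.6, 257.5]]
0.535 0.044 0 [[319.6, 201.1], [332.3, 209.6], [201.0, 252.6], [213.4, 261.8]]
0.535 0.048 0 [[324.0, 199.2], [336.7, 207.7], [205.8, 250.5], [218.1, 259.7]]
0.535 0.044 2 [[317.6, 200.1], [330.8, 208.4], [202.4, 253.9], [215.3, 262.9]]
0.535 0.048 2 [[322.0, 198.2], [335.2, 206.5], [207.1, 251.8], [220.1, 260.8]]
0.54 0.044 0 [[324.1, 204.1], [336.8, 212.7], [205.4, 255.9], [217.9, 265.1]]
0.54 0.048 0 [[328.5, 202.2], [341.2, 210.8], [210.2, 253.8], [222.6, 263.0]]
0.54 0.044 2 [[322.2, 203.1], [335.4, 211.5], [206.8, 257.2], [219.8, 266.2]]
0.54 0.048 2 [[326.5, 201.2], [339.8, 209.5], [211.5, 255.1], [224.5, 264.1]]
```

View pics/s6zz.png

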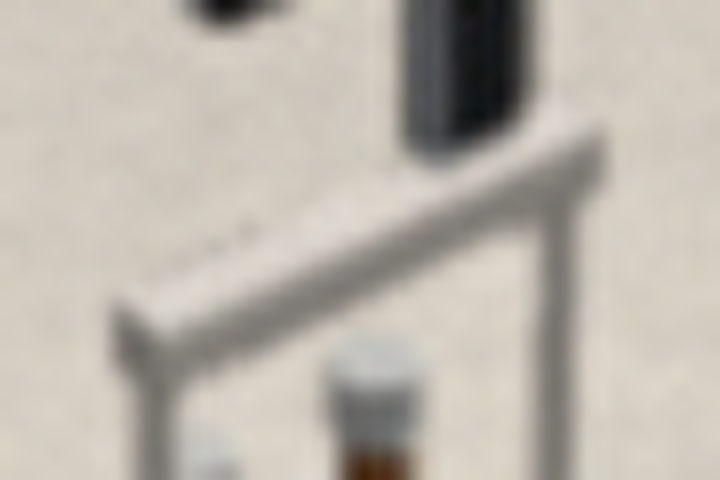

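>>> jog_arm:
  plan:
    - {"tx":0.1,"ty":0.1,"tz":-1.5,"roll":0}
    - {"tx":0.1,"ty":0.1,"tz":-3,"roll":0}
    - {"tx":0.1,"ty":0.1,"tz":-4,"roll":0}
    - {"tx":0.1,"ty":0.1,"tz":-5,"roll":0}
    - {"tx":0.1,"ty":0.1,"tz":-5.5,"roll":0}
    - {"tx":0.1,"ty":0.1,"tz":-5.5,"roll":0}
    - {"tx":0.1,"ty":0.1,"tz":-5.5,"roll":0}

```text
time_s: 8.67
position: [0.5371, 0.0463, 0.2021]
ee_rot: [0.009, 0.698, 0.716, 0.008]
wrist_force: [0.3, 0.5, -0.9]
gripper_width: 0.6
```

Run:
```python
from h import *
c=cam('scene','s7');s=manip.state();p=s['position'];print(p,s['ee_rot'],s['wrist_force'],proj(c,p))
a=c['pixels'][160:240,260:340,::-1];cv2.imwrite('pics/s7z.png',cv2.resize(a,None,fx=7,fy=7,interpolation=cv2.INTER_CUBIC))
```

```text
[0.53723176 0.04630878 0.20227078] [0.00932568 0.69760066 0.71638129 0.00801199] [-0.24546195 -0.78849092  0.56019971] (np.float64(298.05826776850563), np.float64(195.43482167995117))
```

View pics/s7z.png

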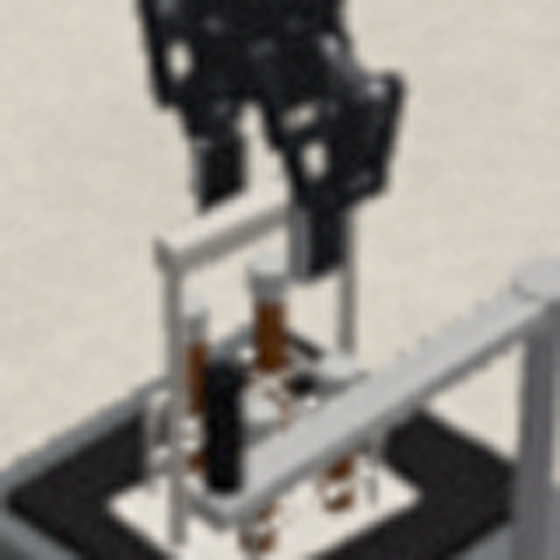

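>>> jog_arm:
  plan:
    - {"tx":0,"ty":0,"tz":0,"roll":0}
    - {"tx":0,"ty":0,"tz":0,"roll":0}
    - {"tx":0,"ty":0,"tz":0,"roll":0}
    - {"tx":0,"ty":0,"tz":0,"roll":0}
    - {"tx":0,"ty":0,"tz":0,"roll":0}
    - {"tx":0,"ty":0,"tz":0,"roll":0}
    - {"tx":0,"ty":0,"tz":0,"roll":0}
    - {"tx":0,"ty":0,"tz":0,"roll":0}
    - {"tx":0,"ty":0,"tz":0,"roll":0}
    - {"tx":0,"ty":0,"tz":0,"roll":0}
  gripper: 0
  squeeze: 50

```text
time_s: 9.55
position: [0.5369, 0.0463, 0.2014]
ee_rot: [0.009, 0.698, 0.716, 0.008]
wrist_force: [0.6, 0.3, -4.2]
gripper_width: 0.151
```

Run:
```python
from h import *
c=cam('scene','s8');s=manip.state();p=s['position'];print(p,s['ee_rot'],s['wrist_force'],s['wrist_torque'])
a=c['pixels'][160:240,260:340,::-1];cv2.imwrite('pics/s8z.png',cv2.resize(a,None,fx=7,fy=7,interpolation=cv2.INTER_CUBIC))
```

```text
[0.53689714 0.04629002 0.20144501] [0.00901499 0.69761653 0.71637369 0.00765806] [ 0.11672495  0.18088425 -4.42016565] [-0.04747388  0.03275753  0.02877506]
```

View pics/s8z.png

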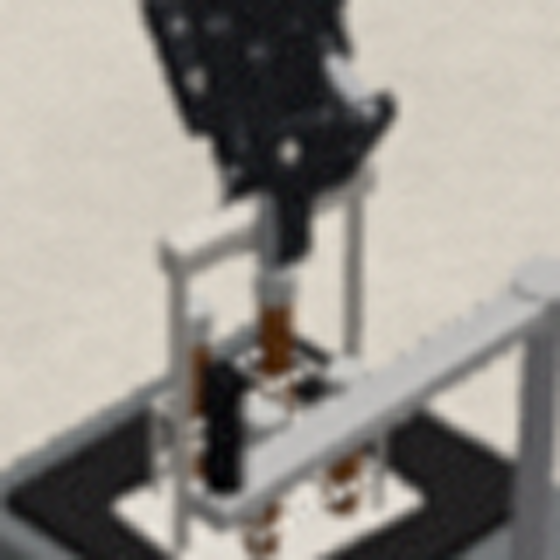

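>>> jog_arm:
  plan:
    - {"tx":0,"ty":0,"tz":0.2,"roll":0}
    - {"tx":0,"ty":0,"tz":0.5,"roll":0}
    - {"tx":0,"ty":0,"tz":1,"roll":0}
    - {"tx":0,"ty":0,"tz":1.6,"roll":0}
    - {"tx":0,"ty":0,"tz":2.2,"roll":0}
    - {"tx":0,"ty":0,"tz":2.7,"roll":0}
    - {"tx":0,"ty":0,"tz":3,"roll":0}
    - {"tx":0,"ty":0,"tz":3,"roll":0}

```text
time_s: 10.27
position: [0.5373, 0.0463, 0.2324]
ee_rot: [0.009, 0.698, 0.716, 0.008]
wrist_force: [0.2, 0.3, -4.7]
gripper_width: 0.157
```

Run:
```python
from h import *
c=cam('scene','s9');s=manip.state();p=s['position'];print(p,s['ee_rot'],s['wrist_force'],s['wrist_torque'])
a=c['pixels'][150:250,250:350,::-1];cv2.imwrite('pics/s9z.png',cv2.resize(a,None,fx=6,fy=6,interpolation=cv2.INTER_CUBIC))
```

```text
[0.53715385 0.04630885 0.23189422] [0.00928306 0.69760807 0.71637524 0.00795775] [-0.68001572  0.63386871 -4.39670658] [-0.00883008 -0.04071793  0.01827332]
```

View pics/s9z.png

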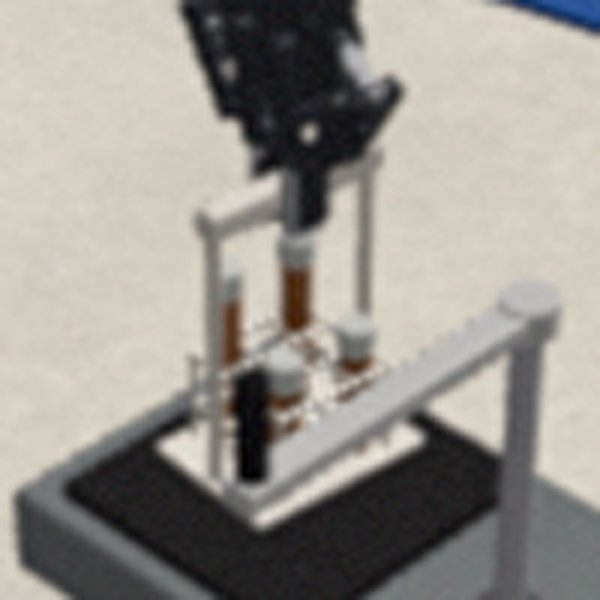

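>>> jog_arm:
  plan:
    - {"tx":0,"ty":0,"tz":0.5,"roll":0}
    - {"tx":0,"ty":0,"tz":1.2,"roll":0}
    - {"tx":0,"ty":0,"tz":2.2,"roll":0}
    - {"tx":0,"ty":0,"tz":3.2,"roll":0}
    - {"tx":0,"ty":0,"tz":4.2,"roll":0}
    - {"tx":0,"ty":0,"tz":5,"roll":0}
    - {"tx":0,"ty":0,"tz":5.6,"roll":0}
    - {"tx":0,"ty":0,"tz":6,"roll":0}
    - {"tx":0,"ty":0,"tz":6,"roll":0}
    - {"tx":0,"ty":0,"tz":6,"roll":0}

```text
time_s: 11.15
position: [0.537, 0.0463, 0.2914]
ee_rot: [0.009, 0.698, 0.716, 0.008]
wrist_force: [0.6, 0.1, -4.9]
gripper_width: 0.153
```

>>> jog_arm:
  plan:
    - {"tx":0,"ty":0,"tz":0,"roll":0}
    - {"tx":0,"ty":0,"tz":0,"roll":0}
    - {"tx":0,"ty":0,"tz":0,"roll":0}
    - {"tx":0,"ty":0,"tz":0,"roll":0}
    - {"tx":0,"ty":0,"tz":0,"roll":0}
    - {"tx":0,"ty":0,"tz":0,"roll":0}

```text
time_s: 11.65
position: [0.5369, 0.0463, 0.2915]
ee_rot: [0.009, 0.698, 0.716, 0.008]
wrist_force: [0.0, -0.3, -3.7]
gripper_width: 0.154
```

Run:
```python
from h import *
c=cam('scene','s10');s=manip.state();p=s['position'];print(p,s['ee_rot'],s['wrist_force'],s['joint_velocities'].round(4))
a=c['pixels'][120:260,230:380,::-1];cv2.imwrite('pics/s10z.png',cv2.resize(a,None,fx=4,fy=4,interpolation=cv2.INTER_CUBIC))
# predicted rack base corners, base underside at mat+9cm, yaw 1.5
o=np.array([p[0],p[1]]);a=np.radians(1.5)
ax=np.array([np.cos(a),np.sin(a)]);ay=np.array([-ax[1],ax[0]])
for i,j in((1,1),(1,-1),(-1,1),(-1,-1)):
    u,v=proj(c,[*(o+i*.04*ax+j*.052*ay),.162]);print(i,j,round((u-230)*4),round((v-120)*4))
```

```text
[0.53692495 0.04628091 0.29150677] [0.00905962 0.69760791 0.71638111 0.00769626] [ 0.30921128 -0.67407084 -5.17582601] [-0.0005 -0.0003  0.0002  0.0008  0.0013  0.0013]
1 1 364 346
1 -1 251 403
-1 1 291 297
-1 -1 179 350
```

View pics/s10z.png

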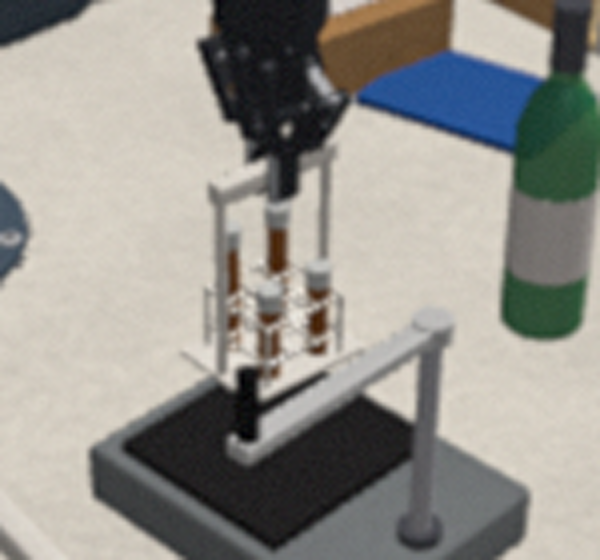

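View pics/s10.png

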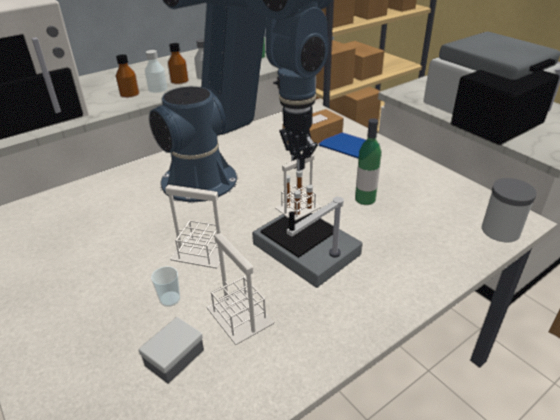

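```bash
python3 -c "
from workcell import manip
print(manip.sign_off())"
```

```text
the job is handed in; nothing more can be done
None
```

The job is handed in with the arm still holding the smallest rack over the shaker. It took about 12 s of the allowed 53 s.

- **Hold-down arm:** I pinched the knob and swung the arm from about +20° to about +90° (knob towards the shaker's -y), measured by TCP position; later pictures show it stayed there.
- **Rack:** I gripped the handle near its middle at 50 N and lifted it 9.0 cm straight up, by TCP height. In the last scene picture, the two base corners I could see clearly lay within about 1 pixel of where a level base 9 cm above the mat should appear. All four tubes were in their places. The joints were at rest and the wrist carried about 5 N, as expected for the rack.
- **Surroundings:** The bottle, beaker, box and larger racks look unmoved in the last picture.

- **Tilt:** After the knob was released, the tool kept a tilt of about 1.4° forward that roll moves could not remove. The rack probably shares it, though it looks level in the picture.
- **Camera disagreement:** The two cameras differed by up to 11 mm in x. I used values in between, and both grasps succeeded.
- **Forces:** The wrist read up to about 17 N while swinging the arm, well below the limits.

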